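# Close the blue articulator for the bite check

### The job

The case on the blue articulator is due for its bite check: with your fingertips on top of its raised upper arm, swing the arm gently down until its pin stands on the little table, keep the bite together with a light touch for about a second, then take your hand away and leave it closed. Do not pick the articulator up or shove it along the bench, and leave the red and the silver articulators and everything else on the bench as they are.

Things in the scene. Friction and masses are not known exactly. Their poses are not given: they have to be found in the camera images.
- blue_articulator: The blue articulator (hinged holder of an upper and a lower plaster jaw cast): blue base, two pillars at its back, lower cast on the base, blue upper arm with the upper cast under it. Origin: centre of its underside; x from its front (pin end) to its back (hinge), y to its left, z up. 185 mm long (x -115 to +75), 150 mm wide over the hinge ends, about 0.9 kg, loose on rubber feet.
- blue_upper (a joint): Opening angle of the blue upper arm, rad: 0 = closed, pin on its table (a firm stop); grows as the arm's front rises. Starts 0.35 to 0.7. Hinge axis: along y of the articulator, at its x = +60 mm, z = 108 mm. Stiff by friction: the arm stays where it is left; about 1 to 6 N on the flat brings it down.
- blue_spot (a point): On the flat top of the blue upper arm, on its centre line, 90 mm from the hinge axis: a good place for fingertips. Turns with the arm: x along it to the hinge, z square to the top. The flat is 36 mm wide, bare from 15 to 130 mm from the hinge, and when closed is level, 113 mm above the bench.
- blue_pin (a point): Top end of the upright steel pin (7 mm thick) at the front end of the blue upper arm, 145 mm from the hinge; it stands 9 mm above the arm's flat top. Its block, 22 mm long, stands 4 mm above the flat. When closed, the pin's foot meets the small white round table on the base.
- red_articulator: Another case, to be left alone: an articulator like the blue one in all its sizes, but red, its upper arm also open. Origin: centre of its underside; x from its front (pin end) to its back (hinge), y to its left, z up. 185 mm long (x -115 to +75), 150 mm wide over the hinge ends, about 0.9 kg, loose on rubber feet.
- red_spot (a point): The point on the top of the red articulator's upper arm, 90 mm from its hinge (shows where that arm stands; leave it alone).
- silver_articulator: Another case, to be left alone: an articulator like the blue one in all its sizes, but silver (bare aluminium), its upper arm also open. Origin: centre of its underside; x from its front (pin end) to its back (hinge), y to its left, z up. 185 mm long (x -115 to +75), 150 mm wide over the hinge ends, about 0.9 kg, loose on rubber feet.
- silver_spot (a point): The point on the top of the silver articulator's upper arm, 90 mm from its hinge (shows where that arm stands; leave it alone).
- bowl: Bystander: green plaster-mixing bowl, 124 mm across, 78 mm high, origin under its centre.
- bottle: Bystander: amber bottle with white cap, 42 mm across, 95 mm high, origin under its centre.
- jar: Bystander: white jar with black lid, 56 mm across, 45 mm high, origin under its centre.
- model: Bystander: loose yellow-brown stone jaw model, about 62 x 60 mm, 31 mm high, origin under its centre.
- wax_knife: Bystander: wax knife, wooden handle and steel blade, 170 mm long along its x, 11 mm high, lying flat on the right-hand side; origin under its middle.
Things that resemble listed ones, but are neither listed nor needed, are in the scene too. Of the things like the blue_articulator, leave any that is yellow; of the rest the smaller one is meant.

How it is judged (in metres and radians):
On the way:
1. the blue upper arm is fully down (within 0.03 rad) and the fingers hold it there with a light touch (0.5 to 25 N) for at least 0.6 s (value of joint blue_upper below 0.03 rad and contact force between the fingers and blue_articulator between 0.5 and 25 N), for 0.6 s.
At the end, for the whole second after the job is handed in: The blue articulator stands closed (arm within 0.03 rad of its stop), upright and at rest within 20 mm of where it stood; the other articulators, bases and arms, are within 8 mm and the other loose things within 10 mm of where they were (value of joint blue_upper below 0.03 rad and distance of blue_articulator from where it was at the start of the episode below 0.02 m and angle between blue_articulator's own z axis and vertical below 0.05 rad and linear speed of blue_articulator below 0.02 m/s and distance of each of red_spot, silver_spot, red_articulator, silver_articulator from where it was at the start of the episode below 0.008 m and distance of each of bowl, bottle, jar, model, wax_knife from where it was at the start of the episode below 0.01 m); the robot touches nothing.
It fails at once if the blue articulator is picked up (over 8 mm), tipped (over 0.15 rad) or shoved more than 20 mm (height (world z) of blue_articulator above 0.008 m or angle between blue_articulator's own z axis and vertical above 0.15 rad or distance of blue_articulator from where it was at the start of the episode above 0.02 m).
It fails at once if the blue articulator is pressed hard or struck (over 50 N) (contact force between the fingers and blue_articulator above 50 N).
It fails at once if the blue arm is slammed down (faster than 2.5 rad/s) (velocity of joint blue_upper below -2.5 rad/s).
It fails at once if the red or the silver articulator or its arm is moved more than 8 mm (not (distance of red_spot from where it was at the start of the episode below 0.008 m) or not (distance of silver_spot from where it was at the start of the episode below 0.008 m) or not (distance of red_articulator from where it was at the start of the episode below 0.008 m) or not (distance of silver_articulator from where it was at the start of the episode below 0.008 m)).
It fails at once if another thing on the bench is moved more than 10 mm (not (distance of bowl from where it was at the start of the episode below 0.01 m) or not (distance of bottle from where it was at the start of the episode below 0.01 m) or not (distance of jar from where it was at the start of the episode below 0.01 m) or not (distance of model from where it was at the start of the episode below 0.01 m) or not (distance of wax_knife from where it was at the start of the episode below 0.01 m)).
It also fails if it takes over 38 s, if anything falls off the work surface, if the arm or the gripper's body presses on something with over 40 N, if the wrist force passes 120 N, or if a joint passes its speed limit or range.

### The arm

A 7-joint arm with a two-finger parallel gripper is mounted at the origin on the work surface. World frame = base frame: x ahead of the robot, y to its left, z up, the work surface at z = 0. Lengths are in m, angles in degrees, forces in N, time in s.
With the tool pointing down it reaches from about 0.425 to 0.875 m from the base axis. Payload 4.7 kg.
Tool frame: the origin (TCP) lies at the very end of the fingers, on their centre line; the grasp point (between the pads) lies 19 mm behind it; z points along the fingers, y is the line along which they close (so a half turn about z gives the same grasp; the last joint's range is limited). The gripper opens to 87 mm and grips with 3 to 60 N. Pads are 19 mm wide; open, the fingers measure 117 mm over their backs; the gripper's body (75 mm by 190 mm) begins 51 mm behind the grasp point.
Start: joints at [65.781, 18.392, -4.016, 83.108, 1.295, 78.541, -3.26], TCP at [0.275, -0.589, 0.223] pointing down, gripper open.
Joint ranges: [-163.93, 163.93], [-17.29, 119.83], [-79.2, 71.16], [3.27, 140.29], [-89.18, 269.18], [5.43, 117.66], [-154.24, 154.24]. Speed limits (degrees/s): [147.25, 147.25, 180, 180, 180, 180, 180].

### API

Orientations are given as [roll, pitch, yaw] about the fixed x, y, z axes, in that order (R = Rz(yaw) Ry(pitch) Rx(roll)).
In Python, from cell import get_obs, eyes, env gives the robot as it stands.
- The arm moves only by the tool servo_tool, never from a script. Its argument "series" is a list that holds one entry, the list of rows, each a list of 7 numbers: the shift along the tool's x, y, z in units of 300 mm (1.0 is 300 mm), then the turn, a rotation vector about the tool's x, y, z in units of pi rad (1.0 is pi rad), then the opening, from 0 (shut) to 1 (fully open). In form: [[[tx, ty, tz, wx, wy, wz, gripper], ...]]. A call has 1 to 12 rows; each row is the pose to reach, as a shift and turn from the pose commanded when the call began, along the tool's axes at that moment, turning the shorter way round; what a row does not reach only later rows make up. A row lasts 1/12 s, in which the tool goes at most 41.7 mm and 7.16 degrees, less where a joint would pass 70% of its speed; a pose out of reach is approached as far as the arm can. A call with a number of a shift or a turn outside -1 to 1 is refused whole. A call with a gripper value outside its range is refused whole. The fingers move at their own pace and stop on an object; "grip_force" is the grip in N (left out, the last holds). Time passes only in rows, so rows that repeat a pose let the fingers close. It gives the time, the measured TCP pose, the force, the opening and the grip force at its end, in the units of the state.
- get_obs(): the state, without advancing time (a new reading comes with each control period).
- eyes.read_camera(name): name is "side" or "top"; returns a dict with "frame" (420x560x3 uint8, red, green, blue), "depth" (420x560 float32, m along the optical axis (not along the pixel's ray), 0 where there is no reading), "fx", "fy", "cx", "cy" (pixels), "distortion" ([k1, k2, p1, p2, k3] as OpenCV has them; the pictures are not rectified), "origin" and "rotation" of the camera in the world. Camera axes: x right, y down, z forward; pixel columns grow to the right and rows downward; lengths in m; the calibration is good to about 2 mm. A picture is of the moment at which its call begins.
- env.sign_off(): hands the job in; it is judged then, once.
The state is a dict: "time_s": time; "qpos": joint angles; "joint_velocities": joint speeds; "effort": joint torques, N m; "tool_pos": TCP position; "tool_rot": TCP orientation; "force": force on the tool from outside, world axes, zero at the start; "wrist_torque": the same for the moment, N m; "grip_width": finger opening in m; "grasp_force": force on a finger pad.
Only numpy, scipy, OpenCV 4.12 (cv2) and the standard library are available. Lean on these libraries where they do the work, as an engineer would, in place of code of your own. Each camera call takes 0.05 s, during which the arm holds its last target. There are 200 camera calls.

## Working session

There is one attempt and no reset: what is moved stays moved. The work goes in short steps, Python scripts to look and compute and a tool call to move; the robot and the scene stay as the last step left them, time stands still between calls to the robot, and variables do not carry over. Pictures are saved under pics/ and viewed, at most 10 in all, crops included, and the job is handed in when it is done.

Besides the shell and the picture viewer there is one more tool, called after "Call:" as name(argument=value, ...), one argument or row to a line, values as JSON. servo_tool: Moves the arm, as the interface text tells. Shifts and turns lie within -1 to 1; 1 stands for 300 mm of shift or pi rad of turn. Its arguments: {"type":"object","properties":{"series":{"type":"array"},"grip_force":{"type":"number"}},"required":["series"]}

```bash
mkdir -p pics; cat > h.py <<'E'
import numpy as np, cv2, pickle
from cell import get_obs, eyes, env
def snap(n):
    d=eyes.read_camera(n); pickle.dump(d,open(f'pics/{n}.pkl','wb')); return d
def load(n): return pickle.load(open(f'pics/{n}.pkl','rb'))
def cloud(d):
    h,w=d['depth'].shape
    K=np.array([[d['fx'],0,d['cx']],[0,d['fy'],d['cy']],[0,0,1.]])
    uv=np.stack(np.meshgrid(np.arange(w),np.arange(h)),-1).reshape(-1,1,2).astype(float)
    n=cv2.undistortPoints(uv,K,np.array(d['distortion'],float)).reshape(h,w,2)
    p=np.dstack([n,np.ones((h,w))])*d['depth'][...,None]
    return p@np.array(d['rotation']).T+np.array(d['origin'])
def save(im,name): cv2.imwrite('pics/'+name,cv2.cvtColor(im,cv2.COLOR_RGB2BGR))
E
python3 - <<'E'
from h import *
for n in('top','side'):
    d=snap(n); save(d['frame'],n+'1.png'); print(n,d['origin'],d['rotation'])
o=get_obs(); print(o)
E
```

```text
top [ 0.38584802 -0.05739474  1.02518967] [-172.19067701    0.28379617  -90.88097513]
side [ 0.3369089  -1.02789437  0.77149077] [-125.50120192    1.00174394   -9.93121773]
{'time_s': 0.1, 'qpos': array([65.78124509, 18.43395777, -4.01541042, 83.16797291,  1.2957789 ,
       78.54105178, -3.2613913 ]), 'joint_velocities': array([ 0.03224145, -0.04100645,  0.03780304, -0.23469635, -0.0301291 ,
        0.03082896, -0.06556266]), 'effort': array([ 1.76393210e-04, -4.92572737e+01, -4.05209083e-01, -3.13400853e+01,
       -6.40334166e-02,  3.94639384e-02,  6.89354101e-05]), 'tool_pos': array([ 0.27471493, -0.5885461 ,  0.22158003]), 'tool_rot': array([-1.79902293e+02,  6.29036683e-03,  2.50270053e+01]), 'force': array([-0.27580356, -0.11810112, -0.34436917]), 'wrist_torque': array([-0.00162173, -0.00897408,  0.00341657]), 'grasp_force': 0.0, 'grip_width': 0.0868817119059858}
```

```bash
python3 - <<'E'
s=open('h.py').read()
s=s.replace("np.array(d['rotation']).T","R.from_euler('xyz',d['rotation'],degrees=True).as_matrix().T").replace("import numpy","from scipy.spatial.transform import Rotation as R\nimport numpy",1)
open('h.py','w').write(s)
E
```

```text
(no output)
```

View pics/top1.png

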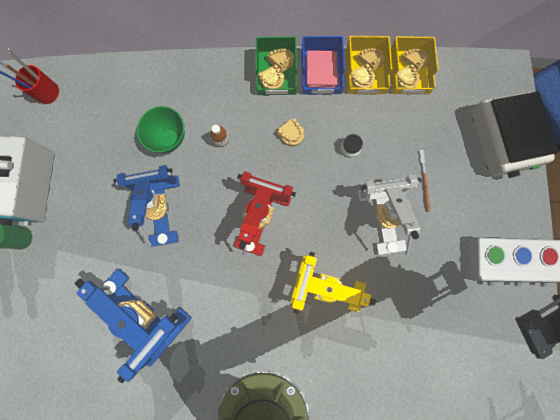

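View pics/side1.png

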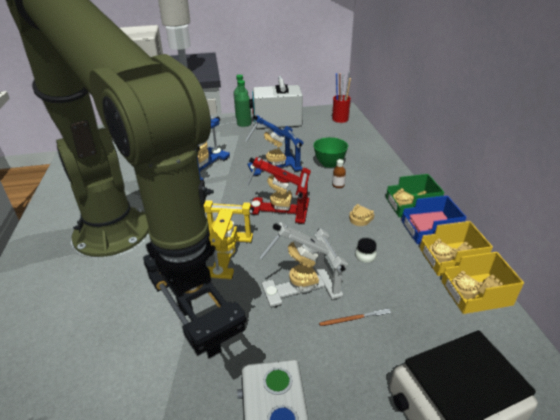

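The top view shows the candidates: a small blue articulator at (150,205), a large blue at (130,325), yellow at (330,285), red at (262,212) and silver at (395,215). By the description, the smaller blue one at (150,205) is meant. The side view shows it at (278,145), with its arm open and the robot hand near (205,320). Next I check it in a close crop and measure it.

```bash
python3 - <<'E'
from h import *
d=load('top'); im=d['frame']; P=cloud(d)
c=cv2.resize(im[150:260,95:215],None,fx=5,fy=5,interpolation=cv2.INTER_CUBIC); save(c,'crop.png')
print('bench z',P[300,230],P[230,330])
hsv=cv2.cvtColor(im,cv2.COLOR_RGB2HSV)
m=(hsv[...,0]>100)&(hsv[...,0]<125)&(hsv[...,1]>120)&(d['depth']>0)
n,l,st,ce=cv2.connectedComponentsWithStats(m.astype(np.uint8))
for i in range(1,n):
    if st[i,4]>100:
        q=P[l==i]; print(i,st[i],q.min(0).round(3),q.max(0).round(3))
m2=np.zeros_like(m); m2[150:260,95:215]=m[150:260,95:215]
for name in('top','side'):
    if name=='side': d=load('side');P=cloud(d);hsv=cv2.cvtColor(d['frame'],cv2.COLOR_RGB2HSV);m2=(hsv[...,0]>100)&(hsv[...,0]<125)&(hsv[...,1]>120)&(d['depth']>0);m2[:, :245]=0;m2[:,310:]=0;m2[180:]=0;m2[:110]=0
    q=P[m2]
    print(name,len(q),q.min(0).round(3),q.max(0).round(3))
    np.save(f'pics/{name}pts.npy',q)
    for zlo in np.arange(0,.2,.02):
        s=q[(q[:,2]>zlo)&(q[:,2]<zlo+.02)]
        if len(s): print(zlo.round(2),len(s),s.mean(0).round(3),s.min(0).round(3),s.max(0).round(3))
for n_,(u,v) in dict(bowl=(160,130),bottle=(218,132),red=(262,212),redfront=(248,243)).items(): print(n_,cloud(load('top'))[v,u].round(3))
E
```

```text
bench z [ 0.29401692  0.08314376 -0.00045662] [ 0.47053888 -0.17884722 -0.00119741]
1 [302  36  43  54 641] [ 0.848 -0.325 -0.531] [ 1.358 -0.114  0.077]
4 [535  64  25  63 820] [ 0.854 -1.091 -0.277] [ 1.099 -0.986 -0.249]
22 [ 117  166   62   61 1306] [0.469 0.218 0.009] [0.621 0.342 0.208]
28 [149 214  29  32 394] [ 0.437  0.219 -0.003] [0.517 0.294 0.022]
29 [516 248  15  16 180] [ 0.372 -0.686  0.052] [ 0.41  -0.646  0.062]
30 [  77  269  114  112 3534] [0.134 0.182 0.01 ] [0.375 0.41  0.166]
top 1716 [ 0.437  0.218 -0.003] [0.621 0.342 0.208]
0.0 619 [0.518 0.259 0.016] [0.437 0.219 0.006] [0.618 0.298 0.02 ]
0.02 32 [0.567 0.249 0.025] [0.439 0.221 0.02 ] [0.612 0.291 0.037]
0.04 12 [0.602 0.24  0.052] [0.59  0.221 0.042] [0.61  0.327 0.06 ]
0.06 17 [0.593 0.266 0.07 ] [0.58  0.221 0.06 ] [0.606 0.33  0.08 ]
0.08 10 [0.59  0.277 0.086] [0.581 0.222 0.081] [0.601 0.33  0.089]
0.1 227 [0.593 0.281 0.115] [0.575 0.218 0.102] [0.621 0.342 0.12 ]
0.12 271 [0.583 0.273 0.128] [0.542 0.219 0.12 ] [0.617 0.339 0.14 ]
0.14 171 [0.545 0.267 0.15 ] [0.528 0.244 0.14 ] [0.565 0.297 0.16 ]
[... 277 characters left out ...]
64 0.027] [0.446 0.217 0.02 ] [0.616 0.331 0.04 ]
0.04 43 [0.599 0.261 0.049] [0.583 0.218 0.04 ] [0.612 0.329 0.06 ]
0.06 41 [0.598 0.267 0.071] [0.582 0.217 0.061] [0.613 0.33  0.08 ]
0.08 21 [0.598 0.26  0.087] [0.581 0.216 0.08 ] [0.613 0.327 0.096]
0.1 52 [0.597 0.26  0.117] [0.578 0.211 0.101] [0.622 0.333 0.12 ]
0.12 76 [0.584 0.266 0.128] [0.549 0.216 0.12 ] [0.618 0.338 0.14 ]
0.14 46 [0.543 0.249 0.15 ] [0.438 0.027 0.14 ] [0.564 0.279 0.16 ]
0.16 41 [0.517 0.241 0.171] [0.425 0.024 0.16 ] [0.539 0.274 0.18 ]
0.18 39 [0.492 0.248 0.191] [0.473 0.24  0.181] [0.511 0.266 0.2  ]
bowl [0.75  0.276 0.007]
bottle [0.712 0.102 0.087]
red [ 0.502 -0.009  0.142]
redfront [0.431 0.02  0.173]
```

View pics/crop.png

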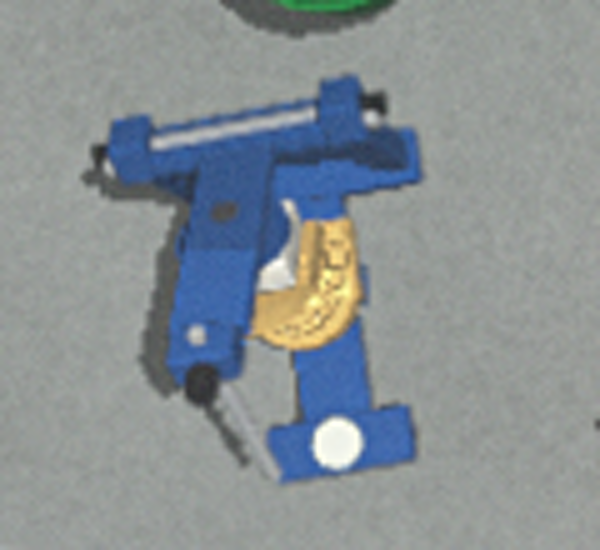

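The crop shows the smaller blue articulator, with its hinge bar at the top (about (135,180) in the picture), its pin at (143,226) and its white table at (162,238). I'll now work out its axis, hinge and opening angle.

```bash
python3 - <<'E'
from h import *
d=load('top'); P=cloud(d)
# table: white disc around crop(338,442)/5 + (95,150)
u,v=95+338/5,150+442/5; print('table',P[int(v)-2:int(v)+3,int(u)-2:int(u)+3].reshape(-1,3).mean(0).round(4))
ct=np.load('pics/toppts.npy')
for (a,b) in((130,133),(340,108)):  # hinge knobs tops
    uu,vv=int(95+a/5),int(150+b/5); print('post',P[vv-2:vv+3,uu-2:uu+3].reshape(-1,3).mean(0).round(4))
# flat plane: crop region x180-255,y190-330
X,Y=np.meshgrid(np.arange(560),np.arange(420))
poly=np.array([[205,190],[262,190],[245,310],[187,310]])/5+[95,150]
m=np.zeros((420,560),np.uint8); cv2.fillPoly(m,[poly.round().astype(int)],1)
q=P[m>0]; c=q.mean(0); n=np.linalg.svd(q-c)[2][2]; n*=np.sign(n[2])
r=(q-c)@n; q=q[abs(r)<.003]; c=q.mean(0); n=np.linalg.svd(q-c)[2][2]; n*=np.sign(n[2])
print(len(q),'c',c.round(4),'n',n.round(3),'theta',np.arccos(n[2]).round(3),'yaw of x',np.degrees(np.arctan2(n[1],n[0])),'rms',((q-c)@n).std())
# Edges mid for centre line: blue points in plane by z slices
s=ct[(abs((ct-c)@n)<.004)&(ct[:,2]>.125)]
for z in np.arange(.13,.2,.01):
    t=s[abs(s[:,2]-z)<.005]; print(z.round(2),t[:,0].mean().round(4),((t[:,1].min()+t[:,1].max())/2).round(4),np.ptp(t[:,1]).round(3))
E
```

```text
table [0.4544 0.2567 0.0206]
post [0.5974 0.3304 0.12  ]
post [0.6061 0.2262 0.1242]
310 c [0.5311 0.2661 0.1626] n [0.576 0.084 0.813] theta 0.621 yaw of x 8.28384416830875 rms 0.001142300121644608
0.13 0.5752 0.2756 0.035
0.14 0.5619 0.2731 0.036
0.15 0.5468 0.2716 0.034
0.16 0.5337 0.2695 0.035
0.17 0.5199 0.2668 0.035
0.18 0.5064 0.2647 0.035
0.19 0.4969 0.2627 0.033
0.2 0.4808 0.2603 0.032
```

```bash
cat >> h.py <<'E'
def rel(p0,r0,p1,r1):
    A=R.from_euler('xyz',r0,degrees=True);B=R.from_euler('xyz',r1,degrees=True)
    return np.r_[A.inv().apply(np.array(p1)-p0)/.3,(A.inv()*B).as_rotvec()/np.pi].round(3)
E
python3 - <<'E'
from h import *
a=([.275,-.589,.223],[180,0,25.03])
def go(a,ws):
    for w in ws: print(rel(*a,w[:3],[180,0,w[3]]),np.hypot(*w[:2]).round(3))
go(a,[(.38,-.52,.34,20),(.49,-.40,.36,14)])
go(([.49,-.40,.36],[180,0,14]),[(.60,-.15,.36,8.3)])
go(([.60,-.15,.36],[180,0,8.3]),[(.59,.1,.34,8.3)])
go(([.59,.1,.34],[180,0,8.3]),[(.521,.266,.26,8.3)])
E
```

```text
[ 0.414 -0.06  -0.39   0.    -0.     0.028] 0.644
[ 0.916 -0.268 -0.457  0.    -0.     0.061] 0.633
[ 0.557 -0.72  -0.    -0.    -0.     0.032] 0.618
[ 0.087 -0.829  0.067  0.     0.     0.   ] 0.598
[-0.148 -0.581  0.267  0.     0.     0.   ] 0.585
```

Call:
servo_tool(
  series=[
    [[0.1,-0.02,-0.1,0,0,0.01,0],[0.2,-0.03,-0.2,0,0,0.015,0],[0.3,-0.05,-0.3,0,0,0.02,0],[0.41,-0.06,-0.39,0,0,0.028,0],[0.51,-0.1,-0.4,0,0,0.035,0],[0.61,-0.14,-0.42,0,0,0.042,0],[0.71,-0.19,-0.43,0,0,0.05,0],[0.81,-0.23,-0.45,0,0,0.055,0],[0.92,-0.27,-0.46,0,0,0.061,0],[0.92,-0.27,-0.46,0,0,0.061,0]],
  ],
  grip_force=10,
)

```text
time_s: 0.93
tool_pos: [0.4975, -0.3905, 0.361]
tool_rot: [-179.8, -0.3, 14.7]
force: [0.5, 1.8, -0.2]
grip_width: 0.0285
grasp_force: 0.0
```

Call:
servo_tool(
  series=[
    [[0.09,-0.12,0,0,0,0.005,0],[0.18,-0.24,0,0,0,0.01,0],[0.28,-0.36,0,0,0,0.016,0],[0.37,-0.48,0,0,0,0.02,0],[0.46,-0.6,0,0,0,0.026,0],[0.56,-0.72,0,0,0,0.032,0],[0.56,-0.82,0,0,0,0.032,0],[0.56,-0.92,0,0,0,0.032,0],[0.56,-0.92,0,0,0,0.032,0]],
  ],
)

```text
time_s: 1.68
tool_pos: [0.5865, -0.0786, 0.3608]
tool_rot: [-179.7, -0.0, 9.2]
force: [1.2, 1.3, 0.8]
grip_width: 0.0008
grasp_force: 0.0
```

```bash
python3 - <<'E'
from h import *
o=get_obs(); print(o['time_s'],o['tool_pos'],o['tool_rot'],o['qpos'].round(0))
for p in [(.585,.1,.34),(.521,.266,.28)]: print(rel(o['tool_pos'],o['tool_rot'],p,[180,0,8.3]))
E
```

```text
1.6833 [ 0.58648509 -0.07857092  0.36081904] [-1.79668056e+02 -3.55773110e-02  9.15981542e+00] [ 24.  11. -22.  77.   4.  92. -79.]
[ 0.09  -0.588  0.073 -0.002 -0.     0.005]
[-0.033 -1.167  0.276 -0.002 -0.     0.005]
```

Call:
servo_tool(
  series=[
    [[0,-0.12,0,0,0,0.003,0],[0,-0.24,0.02,0,0,0.005,0],[-0.01,-0.36,0.03,0,0,0.005,0],[-0.01,-0.48,0.05,0,0,0.005,0],[-0.01,-0.6,0.06,0,0,0.005,0],[-0.02,-0.72,0.08,0,0,0.005,0],[-0.02,-0.84,0.1,0,0,0.005,0],[-0.03,-0.92,0.12,0,0,0.005,0],[-0.03,-1.0,0.15,0,0,0.005,0],[-0.03,-1.0,0.15,0,0,0.005,0],[-0.03,-1.0,0.15,0,0,0.005,0]],
  ],
)

```text
time_s: 2.6
tool_pos: [0.5337, 0.2063, 0.3147]
tool_rot: [180.0, 0.1, 7.6]
force: [0.0, -0.5, 0.8]
grip_width: 0.0
grasp_force: 0.0
```

```bash
python3 - <<'E'
from h import *
o=get_obs(); print(o['time_s'],o['tool_pos'],o['tool_rot'],o['qpos'].round(0),o['force'])
for p in [(.521,.266,.22)]: print(rel(o['tool_pos'],o['tool_rot'],p,[180,0,8.3]))
E
```

```text
2.6 [0.53372298 0.20629885 0.31466447] [1.79982518e+02 9.95526085e-02 7.58566076e+00] [   6.   10.  -34.   85.    5.   87. -110.] [ 0.03438009 -0.4872057   0.7790843 ]
[-0.015 -0.203  0.316  0.     0.001 -0.004]
```

Call:
servo_tool(
  series=[
    [[-0.01,-0.07,0.1,0,0,-0.004,0],[-0.01,-0.14,0.2,0,0,-0.004,0],[-0.015,-0.2,0.27,0,0,-0.004,0],[-0.015,-0.203,0.32,0,0,-0.004,0],[-0.015,-0.203,0.32,0,0,-0.004,0],[-0.015,-0.203,0.32,0,0,-0.004,0]],
  ],
)

```text
time_s: 3.1
tool_pos: [0.523, 0.2629, 0.2191]
tool_rot: [179.9, 0.1, 8.0]
force: [0.4, -0.1, 0.1]
grip_width: 0.0007
grasp_force: 0.0
```

```bash
python3 - <<'E'
from h import *
d=snap('side'); t=snap('top')
a=cv2.resize(d['frame'][70:220,180:340],None,fx=3.5,fy=3.5); b=cv2.resize(t['frame'][130:280,80:240],None,fx=3.5,fy=3.5)[:525,:]
save(cv2.resize(np.hstack([a[:525],b]),None,fx=.7,fy=.7),'hover.png')
o=get_obs(); print(o['time_s'],o['tool_pos'],o['tool_rot'],o['force'])
E
```

```text
3.2 [0.52399778 0.26351981 0.22092799] [ 1.79980309e+02 -1.22760612e-01  7.93960083e+00] [-0.36176514 -0.40312058 -0.01053266]
```

View pics/hover.png

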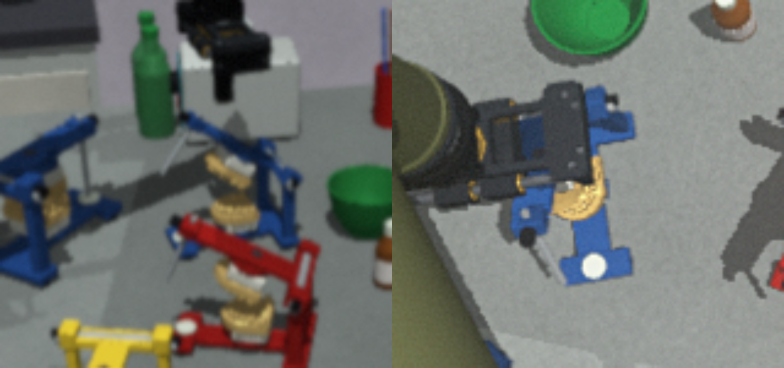

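The side view shows the fingertips (222,85) straight above the blue arm (222,130). The top view shows the hand over the arm, clear of the pin at (525,237). I'll go down slowly.

Call:
servo_tool(
  series=[
    [[0,-0.01,0.02,0,0,0,0],[0,-0.01,0.04,0,0,0,0],[0,-0.01,0.06,0,0,0,0],[0,-0.01,0.08,0,0,0,0],[0,-0.01,0.1,0,0,0,0],[0,-0.01,0.115,0,0,0,0],[0,-0.01,0.13,0,0,0,0],[0,-0.01,0.145,0,0,0,0],[0,-0.01,0.16,0,0,0,0],[0,-0.01,0.175,0,0,0,0]],
  ],
)

```text
time_s: 4.03
tool_pos: [0.5222, 0.2683, 0.1671]
tool_rot: [-180.0, -0.1, 8.1]
force: [0.1, -0.4, 2.5]
grip_width: 0.0004
grasp_force: 1.0
```

Call:
servo_tool(
  series=[
    [[-0.003,0,0.015,0,0,0,0],[-0.005,0,0.03,0,0,0,0],[-0.008,0,0.045,0,0,0,0],[-0.01,0,0.06,0,0,0,0],[-0.013,0,0.075,0,0,0,0],[-0.016,0,0.09,0,0,0,0],[-0.018,0,0.103,0,0,0,0],[-0.02,0,0.115,0,0,0,0]],
  ],
)

```text
time_s: 4.7
tool_pos: [0.5156, 0.2671, 0.1319]
tool_rot: [180.0, 0.0, 8.1]
force: [-1.0, 0.1, 3.1]
grip_width: 0.0006
grasp_force: 1.1
```

Call:
servo_tool(
  series=[
    [[-0.004,0,0.01,0,0,0,0],[-0.007,0,0.02,0,0,0,0],[-0.01,0,0.03,0,0,0,0],[-0.013,0,0.04,0,0,0,0],[-0.015,0,0.046,0,0,0,0],[-0.015,0,0.05,0,0,0,0]],
  ],
)

```text
time_s: 5.2
tool_pos: [0.5115, 0.2665, 0.1173]
tool_rot: [180.0, -0.0, 8.1]
force: [-0.3, 0.2, 2.0]
grip_width: 0.0006
grasp_force: 0.9
```

Call:
servo_tool(
  series=[
    [[0,0,0.003,0,0,0,0],[0,0,0.006,0,0,0,0],[0,0,0.009,0,0,0,0],[0,0,0.012,0,0,0,0],[0,0,0.012,0,0,0,0]],
  ],
)

```text
time_s: 5.62
tool_pos: [0.5112, 0.2664, 0.1136]
tool_rot: [180.0, 0.0, 8.1]
force: [1.0, -0.9, -0.1]
grip_width: 0.0004
grasp_force: 0.3
```

Call:
servo_tool(
  series=[
    [[0,0,0.002,0,0,0,0],[0,0,0.004,0,0,0,0],[0,0,0.004,0,0,0,0]],
  ],
)

```text
time_s: 5.87
tool_pos: [0.5113, 0.2665, 0.1134]
tool_rot: [180.0, 0.0, 8.1]
force: [-1.9, -1.6, 6.1]
grip_width: 0.0004
grasp_force: 3.3
```

Call:
servo_tool(
  series=[
    [[0,0,0.002,0,0,0,0],[0,0,0.002,0,0,0,0],[0,0,0.002,0,0,0,0],[0,0,0.002,0,0,0,0]],
  ],
)

```text
time_s: 6.2
tool_pos: [0.5113, 0.2665, 0.1134]
tool_rot: [180.0, 0.0, 8.1]
force: [-3.5, -2.3, 9.6]
grip_width: 0.0004
grasp_force: 4.7
```

The tool hasn't moved while the force climbs to about 10 N, so the arm is on its stop. I'll hold it there for a second.

Call:
servo_tool(
  series=[
    [[0,0,0,0,0,0,0],[0,0,0,0,0,0,0],[0,0,0,0,0,0,0],[0,0,0,0,0,0,0],[0,0,0,0,0,0,0],[0,0,0,0,0,0,0],[0,0,0,0,0,0,0],[0,0,0,0,0,0,0],[0,0,0,0,0,0,0],[0,0,0,0,0,0,0],[0,0,0,0,0,0,0],[0,0,0,0,0,0,0]],
  ],
)

```text
time_s: 7.2
tool_pos: [0.5113, 0.2665, 0.1134]
tool_rot: [180.0, 0.0, 8.1]
force: [-3.2, -2.0, 9.5]
grip_width: 0.0003
grasp_force: 4.7
```

```bash
python3 - <<'E'
from h import *
d=snap('side')
save(cv2.resize(d['frame'][90:200,210:330],None,fx=5,fy=5,interpolation=cv2.INTER_CUBIC),'closed.png')
o=get_obs(); print(o['time_s'],o['tool_pos'],o['force'])
E
```

```text
7.25 [0.51129049 0.2664863  0.11336873] [-2.94585472 -2.35944968  9.48657366]
```

View pics/closed.png

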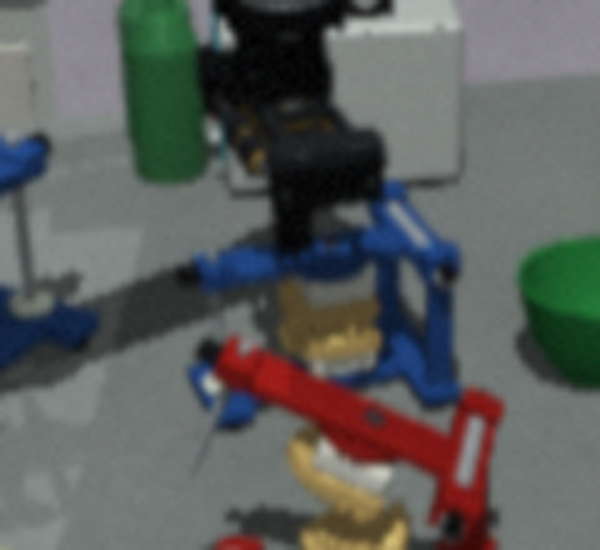

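The crop shows the blue arm level with the fingers on it at (290,245), and the casts together below. I'll lift off straight up.

Call:
servo_tool(
  series=[
    [[0,0,-0.01,0,0,0,0],[0,0,-0.02,0,0,0,0],[0,0,-0.05,0,0,0,0],[0,0,-0.1,0,0,0,0],[0,0,-0.18,0,0,0,0],[0,0,-0.28,0,0,0,0],[0,0,-0.38,0,0,0,0],[0,0,-0.48,0,0,0,0],[0,0,-0.5,0,0,0,0],[0,0,-0.5,0,0,0,0],[0,0,-0.5,0,0,0,0]],
  ],
)

```text
time_s: 8.17
tool_pos: [0.5113, 0.2665, 0.2618]
tool_rot: [180.0, 0.0, 8.1]
force: [0.8, -0.3, 0.3]
grip_width: 0.0006
grasp_force: 0.0
```

```bash
python3 - <<'E'
from h import *
d=snap('side'); P=cloud(d); hsv=cv2.cvtColor(d['frame'],cv2.COLOR_RGB2HSV)
m=(hsv[...,0]>100)&(hsv[...,0]<125)&(hsv[...,1]>120)&(d['depth']>0)
q=P[m]; hx=np.array([.598,.2776]); e=np.array([.9895,.144]); a=-(q[:,:2]-hx)@e; b=(q[:,:2]-hx)@np.array([-.144,.9895])
s=(a>20e-3)&(a<.13)&(abs(b)<.016)&(q[:,2]>.09)
print(s.sum(), np.polyfit(a[s],q[s,2],1), np.percentile(q[s,2],[5,50,95]))
o=get_obs(); print(o['time_s'],o['tool_pos'],o['force'])
save(cv2.resize(d['frame'][90:200,210:330],None,fx=5,fy=5,interpolation=cv2.INTER_CUBIC),'end.png')
E
```

```text
149 [0.21080005 0.11270758] [0.10849001 0.11319412 0.27843934]
8.2167 [0.51088218 0.2661349  0.26079851] [-0.02184678 -0.02118839 -0.76034486]
```

View pics/end.png

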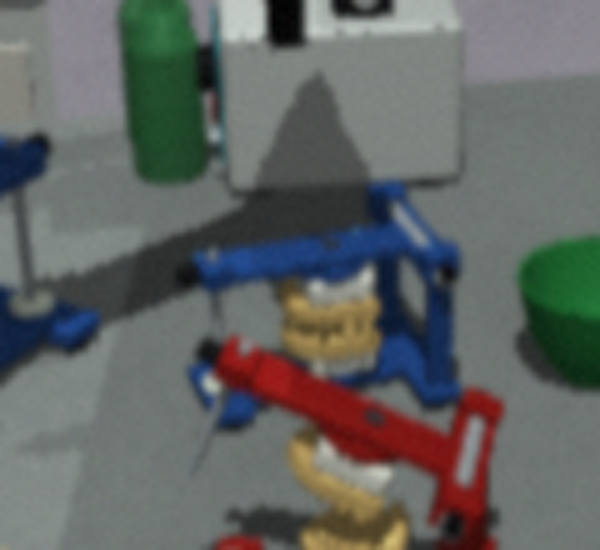

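The blue articulator stands closed, its arm running level from (205,265) to (400,235) with a median height of 113 mm. The hand is clear above it.

```bash
python3 -c "
from h import *
print(env.sign_off())"
```

```text
the job is handed in; nothing more can be done
None
```

The blue articulator is closed: I held the bite at about 10 N for just over a second, took the hand clear and handed the job in at about 8 s; no verdict came back.

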